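# Send a centring ring down the rocker chute

## Robot

A 6-joint arm with a two-finger parallel gripper is mounted at the origin on a cart in front of the work surface, level with it; the furniture and walls round the work are solid. World frame = base frame: x ahead of the robot, y to its left, z up, the work surface at z = 0. Lengths are in m, angles in rad, forces in N, time in s.
With the tool pointing down it reaches from about 0.425 to 0.95 m from the base axis. Payload 3.5 kg.
Tool frame: the origin (TCP) lies on the mounting face of the last link; the fingertips stand 173 mm ahead of it and the grasp point (between the pads) lies 155 mm ahead of it; z points along the fingers, x is the direction in which the jaws open and shut, and the axes are right-handed (so a half turn about z gives the same grasp; the last joint's range is limited). The gripper opens to 85 mm and grips with 20 to 120 N. Pads are 22 mm wide; open, the fingers measure 114 mm over their backs; the gripper's body (76 mm by 85 mm) begins 54 mm behind the grasp point. The pads swing forward as they close: fully open they stand 13 mm farther back than shut.
Start: joints at [-1.347, 0.286, 1.577, -0, 1.279, -0.15], TCP at [0.247, -0.628, 0.405] pointing down, gripper open.
Joint ranges: [-2.77, 2.77], [-0.9, 2.22], [0.21, 2.48], [-1.53, 4.67], [0.24, 2.81], [-2.84, 2.84]. Speed limits (rad/s): [2.79, 2.79, 3.14, 3.14, 3.14, 3.14].

## Interface

Orientations are given as a unit quaternion [x, y, z, w].
In Python, from plant import get_state, read_camera, sign_off gives the robot as it stands.
- The arm moves only by the shell command python3 -m jog 'ROWS' [FORCE]. ROWS is JSON, a list of rows, each an object of numbers: "grip": the closure, from 0 (fully open) to 1 (shut); "x", "y", "z": the shift along the tool's x, y, z in mm; "rx", "ry", "rz": the turn, a rotation vector about the tool's x, y, z in degrees. A call has 1 to 8 rows; each row shifts and turns the commanded pose from where the row before left it, along the tool's axes as they then stand; what a row does not reach is not made up. A row lasts 1/12 s, in which the tool goes at most 41.7 mm and 7.16 degrees, less where a joint would pass 70% of its speed; a pose out of reach is approached as far as the arm can. A call with a gripper value outside its range is refused whole. The fingers move at their own pace and stop on an object; FORCE is the grip in N (left out, the last holds). Time passes only in rows, so rows that do not move let the fingers close. It gives the time, the measured TCP pose, the force and the opening at its end, in the units of the state.
- get_state(): the state, without advancing time (a new reading comes with each control period).
- read_camera(name): name is "side" or "top" or "wrist"; returns a dict with "frame" (420x560x3 uint8, red, green, blue), "intrinsics" (3x3 intrinsics, pixels), "k1" (the pictures are not rectified: a ray, as slopes to the right and down, at radius r is drawn at 1 + k1 r^2 times it, then the intrinsics apply), "R" (3x3) and "t" (3): a world point X has camera coordinates R X + t. Camera axes: x right, y down, z forward; pixel columns grow to the right and rows downward; lengths in m; the calibration is good to about 2 mm. A picture is of the moment at which its call begins. There is no depth.
- sign_off(): hands the job in, once; it reports no verdict.
The state is a dict: "time": time; "qpos": joint angles; "dq": joint speeds; "joint_efforts": joint torques, N m; "eef_pos": TCP position; "tcp_rot": TCP orientation; "contact_force": force on the tool from outside, world axes, zero at the start; "wrist_torque": the same for the moment, N m; "opening": opening from 0.0 (shut) to 1.0 (fully open).
Only numpy, scipy, OpenCV 4.12 (cv2) and the standard library are available. Lean on these libraries where they do the work, as an engineer would, in place of code of your own. Each camera call takes 0.05 s, during which the arm holds its last target.

## Task

Pick up the small centring ring for the vacuum joint from among the parts on the right, lower it gently onto the cross on the outlet half of the level rocker tray on the left, and let go, so that the ring's own weight alone, with the gripper touching nothing, tips the tray and the ring slides into the catch tray. At the end the ring rests inside the catch tray and the rocker tray has swung back level.

Things in the scene. Friction and masses are not known exactly. Their poses are not given: they have to be found in the camera images.
- ring_centre (a point): Centring ring lying flat: short steel ring, black O-ring round its middle, 41 mm outside diameter, 14 mm tall, about 45 g; grip across the outside at any yaw. The point is its centre, 7 mm above its underside. It lies on the worktop to the right in one of four places; the others hold a larger tape roll (59 mm, 18 mm tall, no black band), a hinged clamp with a screw and a flat black-rimmed cap (61 mm).
- landing (a point): Centre of the cross on the rocker tray's slippery white floor, 70 mm above the worktop when level. x along the tray to the outlet and catch tray, y along the pivot, z up. Pivot 45 mm behind it (-x), open outlet 40 mm ahead (+x). Tray 124 mm wide inside; side rails 8 mm high, pivot posts 23 mm above the floor. It tips, outlet down, once the ring's weight rests 30 mm or more ahead of the pivot.
- rocker_tray (a joint): Tilt of the rocker tray in rad: 0 level on its rests (a counterweight under the rear brings it back there), growing as the outlet goes down, stopped at 0.55. Turns freely. Between this stand and the parts on the right are a fixed round chamber and a microscope (at the back, x over 0.55 m) and a low stage (in front); cross in front of the chamber, about 0.3 m above the worktop.
- catch_floor (a point): Centre of the floor of the open catch tray fixed below the outlet, 11 mm above the worktop; axes as the level rocker tray's. The catch tray is 132 mm long (x) and 126 mm wide (y) inside; its walls stand 27 mm above the floor, on the rocker's side 7 mm.
Mind the look-alikes: they are no part of the job. What is shaped like the part that bears ring_centre but orange or purple is not meant.

How it is judged:
By the outcome, as a careful person would: the job done as asked, in the order asked, and still so for the second after the job is handed in, with the robot touching nothing.
It also fails if it takes over 48 s, if anything falls off the work surface, if the arm or the gripper's body presses on something with over 40 N, if the wrist force passes 120 N, or if a joint passes its speed limit or range.

## Working session

There is one attempt and no reset: what is moved stays moved. The work goes in short steps, Python scripts to look and compute and a shell command to move; the robot and the scene stay as the last step left them, time stands still between calls to the robot, and variables do not carry over. Pictures are saved under pics/ and viewed, and the job is handed in when it is done.

```bash
ls; mkdir -p pics
cat > h.py <<'E'
import numpy as np, cv2
from plant import get_state, read_camera, sign_off
def snap(n,f):
    c=read_camera(n); cv2.imwrite(f,cv2.cvtColor(c["frame"],cv2.COLOR_RGB2BGR)); np.save(f[:-4]+'.npy',c,allow_pickle=True); return c
def load(f): return np.load(f[:-4]+'.npy',allow_pickle=True).item()
def ray(c,u,v):
    K=np.array(c["intrinsics"]);d=cv2.undistortPoints(np.array([[[u,v]]],float),K,np.array([c["k1"],0,0,0,0.]))[0,0]
    R=np.array(c["R"]);t=np.array(c["t"]).ravel();return -R.T@t, R.T@np.array([d[0],d[1],1.])
def at(c,u,v,z):
    o,d=ray(c,u,v);return o+d*(z-o[2])/d[2]
def proj(c,X):
    K=np.array(c["intrinsics"]);R=np.array(c["R"]);t=np.array(c["t"]).ravel()
    return cv2.projectPoints(np.array([X],float),cv2.Rodrigues(R)[0],t,K,np.array([c["k1"],0,0,0,0.]))[0].ravel()
def tri(l):
    A=0;b=0
    for c,u,v in l:
        o,d=ray(c,u,v);d=d/np.linalg.norm(d);P=np.eye(3)-np.outer(d,d);A=A+P;b=b+P@o
    return np.linalg.solve(A,b)
E
python3 - <<'E'
from h import *
for n in("top","side","wrist"):
    c=snap(n,f'pics/{n}0.png'); o,d=ray(c,280,210); print(n,o.round(3),d.round(2),c["k1"])
print(get_state())
E
```

```text
pics
top [ 0.399 -0.026  1.223] [ 0.13  0.01 -0.99] -0.14735770533862047
side [ 0.56  -0.973  0.684] [-0.02  0.84 -0.54] -0.09085495146814324
wrist [ 0.313 -0.602  0.372] [-0.27 -0.09 -0.96] -0.037627037195191
{'time': 0.15, 'qpos': array([-1.34701428e+00,  2.87029976e-01,  1.57781107e+00,  4.85875632e-05,
        1.27861273e+00, -1.49968388e-01]), 'dq': array([-0.00071117, -0.00365969, -0.00445127, -0.00162274,  0.00029644,
        0.00187161]), 'joint_efforts': array([ 6.64251147e-04, -4.06603932e+01, -2.93142718e+01, -1.22811184e-04,
        3.93236289e-03, -4.17518820e-06]), 'eef_pos': array([ 0.24645889, -0.62820206,  0.40363548]), 'tcp_rot': array([ 8.26164409e-01, -5.63428347e-01, -6.66009005e-04, -6.50319094e-04]), 'contact_force': array([-0.1001439 ,  0.10706145, -0.24008548]), 'wrist_torque': array([-0.00819022,  0.00298273, -0.01009542]), 'opening': 0.997325312677621}
```

View pics/top0.png

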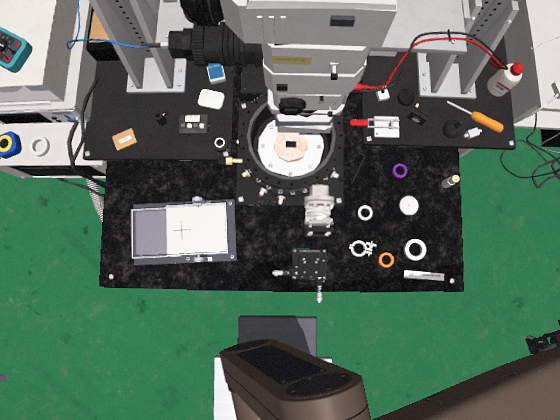

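View pics/side0.png

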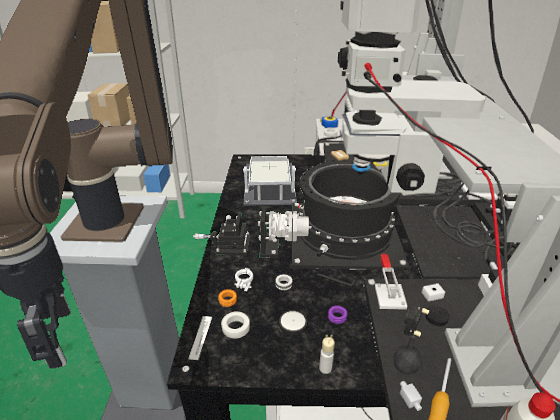

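View pics/wrist0.png

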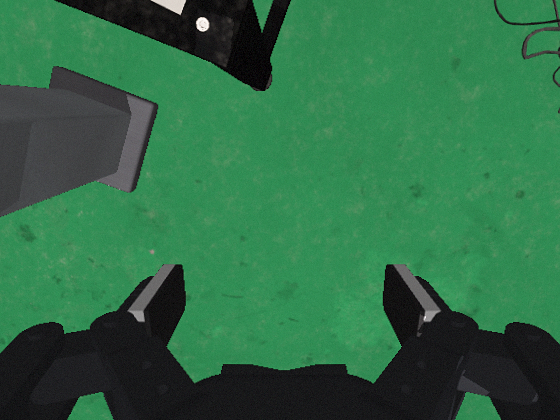

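Run:
```python
from h import *
t=load('pics/top0.png');s=load('pics/side0.png')
def crop(c,x0,y0,w,h,k,f): cv2.imwrite(f,cv2.resize(cv2.cvtColor(c["frame"],cv2.COLOR_RGB2BGR)[y0:y0+h,x0:x0+w],None,fx=k,fy=k,interpolation=cv2.INTER_CUBIC))
crop(t,115,180,135,100,5,'pics/c1.png');crop(s,225,145,90,70,8,'pics/c2.png');crop(t,335,150,110,110,5,'pics/c3.png');crop(s,200,255,160,90,5,'pics/c4.png')
for n,u,v in(("ring",365,213),("roll",415,249),("cap",408,205),("or",386,260)): print(n,at(t,u,v,.007))
print(at(s,284,282,.007))
print('cross',at(t,182,230,.07),at(s,269,167,.07),tri([(t,182,230),(s,269,167)]))
```

```text
ring [ 0.54674549 -0.2484466   0.007     ]
roll [ 0.4479745  -0.38778009  0.007     ]
cap [ 0.57068463 -0.37061379  0.007     ]
or [ 0.41745985 -0.30564284  0.007     ]
[ 0.55075054 -0.24715929  0.007     ]
cross [0.48800524 0.24193374 0.07      ] [0.49144916 0.23971528 0.07      ] [0.48971354 0.24253022 0.06832716]
```

View pics/c1.png

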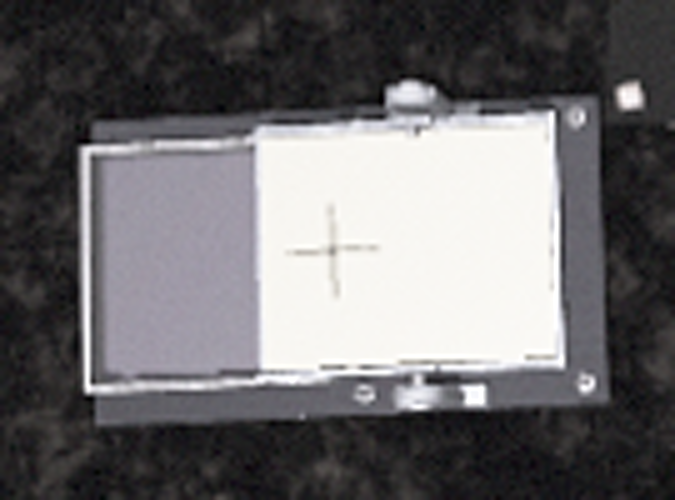

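View pics/c2.png

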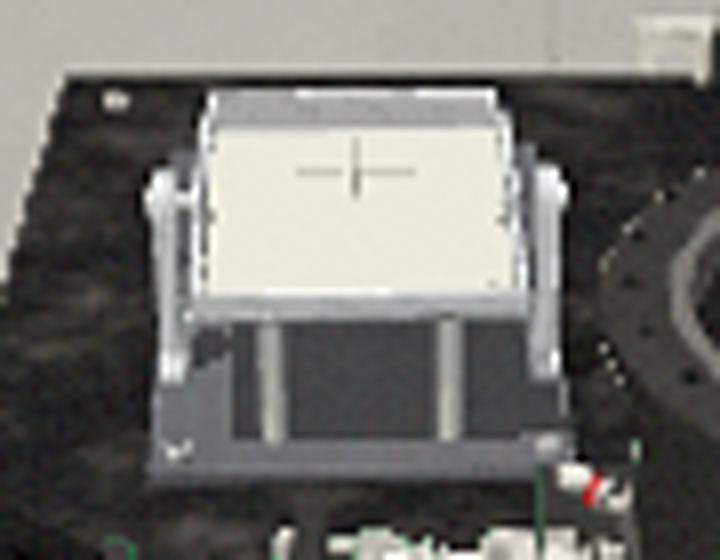

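View pics/c3.png

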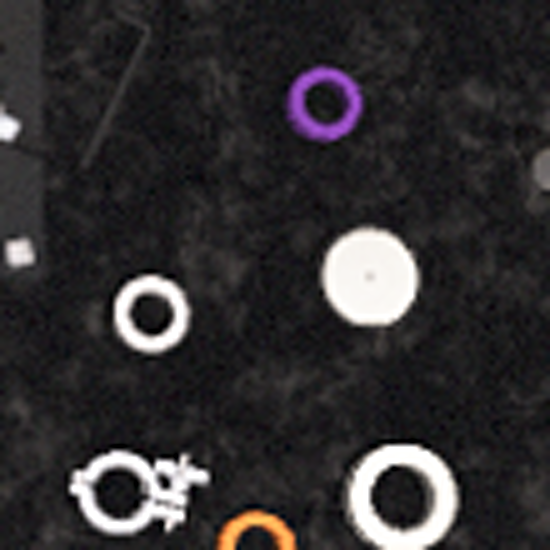

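View pics/c4.png

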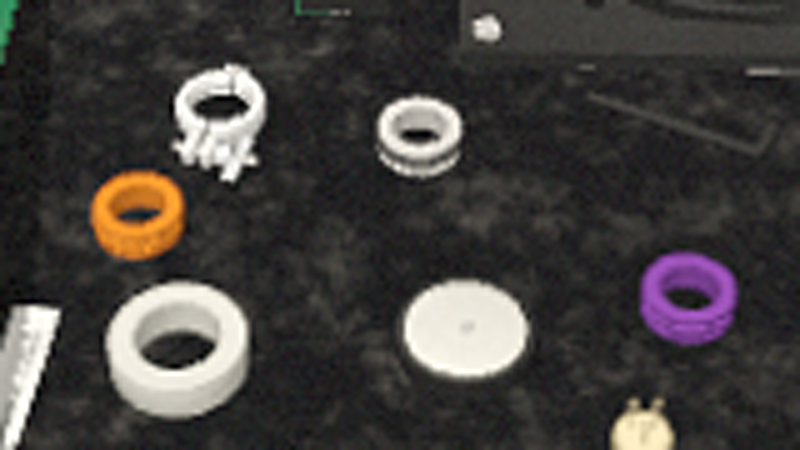

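Run:
```python
from h import *
t=load('pics/top0.png');s=load('pics/side0.png')
T=lambda x,y:(115+(x+.5)/5-.5,180+(y+.5)/5-.5)
for a,b in(((555,112),(258,128)),((563,358),(258,375)),((378,247),(288,253))):
    p=at(t,*T(*a),.07);q=at(t,*T(*b),.07);print(p.round(4),q.round(4),np.degrees(np.arctan2(-(q-p)[0],(q-p)[1])))
cu=T(332.5,250);cs=(225+(355.5)/8-.44,145+172.5/8-.44)
print('cross',at(t,*cu,.07),at(s,*cs,.07),tri([(t,*cu),(s,*cs)]))
ru=(335+151.5/5-.4,150+314/5-.4);rs=(200+420/5-.4,255+130/5-.4)
print('ring',at(t,*ru,.014),at(s,*rs,.014),tri([(t,*ru),(s,*rs)]))
```

```text
[0.5635 0.1294 0.07  ] [0.5529 0.2872 0.07  ] 3.8419523385982743
[0.4349 0.1215 0.07  ] [0.423  0.2813 0.07  ] 4.248216947992379
[0.491  0.2203 0.07  ] [0.487 0.268 0.07 ] 4.745422178303781
cross [0.48901282 0.24436672 0.07      ] [0.49112069 0.24620959 0.07      ] [0.49009094 0.24433754 0.07076451]
ring [ 0.54755618 -0.24690865  0.014     ] [ 0.54979506 -0.2497953   0.014     ] [ 0.54881789 -0.24728317  0.01147917]
```

Candidates (top image): plain steel ring with black band (365,213) is the one; roll (415,249), cap (408,205), clamp (360,248), orange (386,260) and purple (400,171) are not. The side crop shows the black band on the ring at (284,282). The tray is level, with its outlet toward +y and a yaw of about 4°.

```bash
python3 -m jog '[{"rz":-7},{"rz":-7},{"rz":-7},{"rz":-7},{"rz":-7},{"rz":-7},{"rz":-7},{"rz":-7}]' 40; python3 -m jog '[{"rz":-7},{"rz":-7},{"rz":-2.7,"grip":0.25},{},{}]'
cat >> h.py <<'E'
def delta(p):
    from scipy.spatial.transform import Rotation as Ro
    s=get_state();R=Ro.from_quat(s["tcp_rot"]).as_matrix()
    print('tcp',s["eef_pos"].round(4),'jaw',R[:,0].round(3),'z',R[:,2].round(3),'move mm',((R.T@(np.array(p)-s["eef_pos"]))*1000).round(1),'F',s["contact_force"].round(1),'open',round(s["opening"],3),'t',s["time"])
E
python3 -c "
from h import *
delta([.549,-.248,.33])"
```

```text
tcp [ 0.2465 -0.6282  0.4036] jaw [ 0.365 -0.931 -0.002] z [-0.     0.002 -1.   ] move mm [-243.4 -420.4   74.2] F [-0.1  0.1 -0.2] open 0.997 t 0.15$[0]: bad value
$[0]: bad value
```

```bash
python3 -m jog '[{"grip":0.25,"x":0,"y":0,"z":0,"rx":0,"ry":0,"rz":-7}]' 40; python3 -m jog '[{"grip":0.25,"rz":-7}]'
```

```text
time: 0.23
eef_pos: [0.2465, -0.6282, 0.4039]
tcp_rot: [0.86, -0.511, -0.0, -0.0]
contact_force: [0.4, 0.7, 1.1]
opening: 0.887$[0]: bad value
```

```bash
python3 -m jog '[{"grip":0.25,"x":0,"y":0,"z":0,"rx":0,"ry":0,"rz":-7},{"grip":0.25,"x":0,"y":0,"z":0,"rx":0,"ry":0,"rz":-7},{"grip":0.25,"x":0,"y":0,"z":0,"rx":0,"ry":0,"rz":-7},{"grip":0.25,"x":0,"y":0,"z":0,"rx":0,"ry":0,"rz":-7},{"grip":0.25,"x":0,"y":0,"z":0,"rx":0,"ry":0,"rz":-7},{"grip":0.25,"x":0,"y":0,"z":0,"rx":0,"ry":0,"rz":-7},{"grip":0.25,"x":0,"y":0,"z":0,"rx":0,"ry":0,"rz":-7},{"grip":0.25,"x":0,"y":0,"z":0,"rx":0,"ry":0,"rz":-7}]'; python3 -m jog '[{"grip":0.25,"x":0,"y":0,"z":0,"rx":0,"ry":0,"rz":-7},{"grip":0.25,"x":0,"y":0,"z":0,"rx":0,"ry":0,"rz":-2.7},{"grip":0.25,"x":0,"y":0,"z":0,"rx":0,"ry":0,"rz":0}]'
python3 -c "
from h import *
delta([.549,-.248,.33])"
```

```text
time: 0.9
eef_pos: [0.2465, -0.6283, 0.4041]
tcp_rot: [0.999, -0.046, -0.0, -0.0]
contact_force: [0.2, 0.3, -0.2]
opening: 0.753
time: 1.15
eef_pos: [0.2465, -0.6283, 0.4042]
tcp_rot: [0.999, 0.036, -0.0, -0.0]
contact_force: [-0.9, 0.9, -0.3]
opening: 0.747
tcp [ 0.2465 -0.6283  0.4042] jaw [ 0.997  0.073 -0.   ] z [-0.     0.001 -1.   ] move mm [ 329.3 -357.3   74.5] F [-0.9  0.9 -0.3] open 0.747 t 1.15
```

```bash
python3 -m jog '[{"grip":0.25,"x":24,"y":-25,"z":0,"rx":0,"ry":0,"rz":0},{"grip":0.25,"x":24,"y":-25,"z":0,"rx":0,"ry":0,"rz":0},{"grip":0.25,"x":24,"y":-25,"z":0,"rx":0,"ry":0,"rz":0},{"grip":0.25,"x":24,"y":-25,"z":0,"rx":0,"ry":0,"rz":0},{"grip":0.25,"x":24,"y":-25,"z":0,"rx":0,"ry":0,"rz":0},{"grip":0.25,"x":24,"y":-25,"z":0,"rx":0,"ry":0,"rz":0},{"grip":0.25,"x":24,"y":-25,"z":0,"rx":0,"ry":0,"rz":0},{"grip":0.25,"x":24,"y":-25,"z":0,"rx":0,"ry":0,"rz":0}]'; python3 -m jog '[{"grip":0.25,"x":24,"y":-26,"z":10,"rx":0,"ry":0,"rz":0},{"grip":0.25,"x":24,"y":-26,"z":10,"rx":0,"ry":0,"rz":0},{"grip":0.25,"x":24,"y":-26,"z":10,"rx":0,"ry":0,"rz":0},{"grip":0.25,"x":24,"y":-26,"z":15,"rx":0,"ry":0,"rz":0},{"grip":0.25,"x":24,"y":-26,"z":15,"rx":0,"ry":0,"rz":0},{"grip":0.25,"x":17,"y":-27,"z":14,"rx":0,"ry":0,"rz":0},{"grip":0.25,"x":0,"y":0,"z":0,"rx":0,"ry":0,"rz":0},{"grip":0.25,"x":0,"y":0,"z":0,"rx":0,"ry":0,"rz":0}]'
python3 -c "
from h import *
delta([.549,-.248,.33])
snap('wrist','pics/w1.png');snap('side','pics/s1.png')
c=load('pics/w1.png');print(proj(c,[.549,-.248,.014]))"
```

```text
time: 1.82
eef_pos: [0.4244, -0.4136, 0.4046]
tcp_rot: [0.999, 0.035, -0.0, -0.0]
contact_force: [1.5, -0.3, 0.3]
opening: 0.746
time: 2.48
eef_pos: [0.5493, -0.2469, 0.3291]
tcp_rot: [0.999, 0.037, -0.001, -0.001]
contact_force: [-1.5, -0.6, 0.0]
opening: 0.746
tcp [ 0.5493 -0.2469  0.3291] jaw [ 0.997  0.074 -0.003] z [-0.003  0.002 -1.   ] move mm [-0.4  1.1 -0.9] F [-1.5 -0.6  0. ] open 0.746 t 2.4833
[283.85487259 196.68337658]
```

View pics/w1.png

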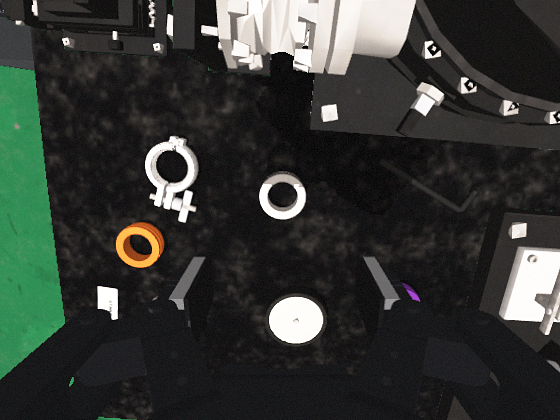

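View pics/s1.png

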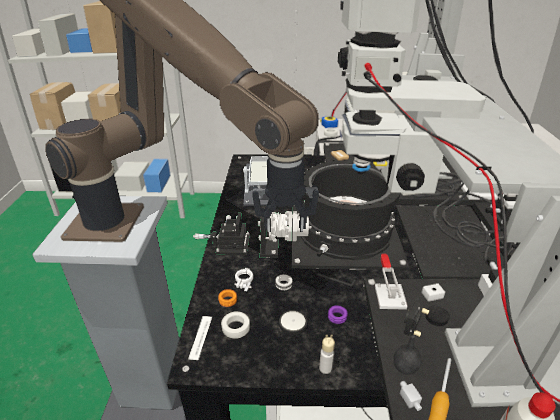

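```bash
python3 - <<'E'
from h import *
c=load('pics/w1.png');p=at(c,282.5,195.5,.014);print(p)
delta([p[0],p[1],.19])
E
python3 -m jog '[{"grip":0.25,"x":0,"y":1,"z":25,"rx":0,"ry":0,"rz":0},{"grip":0.25,"x":0,"y":0,"z":25,"rx":0,"ry":0,"rz":0},{"grip":0.25,"x":0,"y":0,"z":25,"rx":0,"ry":0,"rz":0},{"grip":0.25,"x":0,"y":0,"z":25,"rx":0,"ry":0,"rz":0},{"grip":0.25,"x":0,"y":0,"z":20,"rx":0,"ry":0,"rz":0},{"grip":0.25,"x":0,"y":0,"z":10,"rx":0,"ry":0,"rz":0},{"grip":0.25,"x":0,"y":0,"z":0,"rx":0,"ry":0,"rz":0},{"grip":0.25,"x":0,"y":0,"z":0,"rx":0,"ry":0,"rz":0}]'
python3 - <<'E'
from h import *
delta([.549,-.2475,.19])
w=snap('wrist','pics/w2.png');s=snap('side','pics/s2.png')
cv2.imwrite('pics/s2c.png',cv2.resize(cv2.cvtColor(s["frame"],4)[220:320,220:350],None,fx=6,fy=6,interpolation=2))
E
```

```text
[ 0.54775576 -0.24703368  0.014     ]
tcp [ 0.549  -0.2491  0.3312] jaw [0.997 0.071 0.   ] z [ 0.    -0.001 -1.   ] move mm [ -1.1  -2.3 141.2] F [-0.5  0.1  0.3] open 0.746 t 2.5833
time: 3.25
eef_pos: [0.5491, -0.2508, 0.2014]
tcp_rot: [0.999, 0.035, 0.0, 0.0]
contact_force: [-0.4, -0.7, -0.0]
opening: 0.75
tcp [ 0.5491 -0.2508  0.2014] jaw [0.998 0.07  0.001] z [ 0.001 -0.001 -1.   ] move mm [ 0.2 -3.3 11.4] F [-0.4 -0.7 -0. ] open 0.75 t 3.25
```

View pics/w2.png

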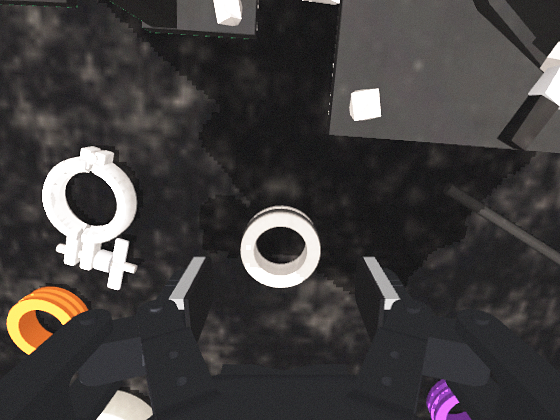

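View pics/s2c.png

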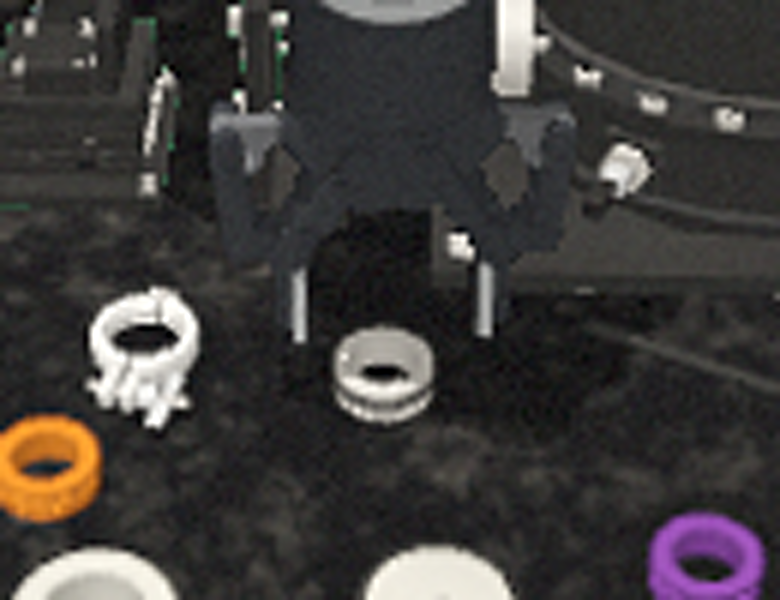

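Run:
```python
from h import *
w=load('pics/w2.png');s=load('pics/s2.png')
print('ring',at(w,281,247,.014), at(s,220+384/6-.4,220+357/6-.4,.014))
for u,v in((300,341),(484,336)):
    o,d=ray(s,220+u/6-.4,220+v/6-.4)
    for y in(-.2508,-.262): print(o+d*(y-o[1])/d[1])
p=at(w,281,247,.014);delta([p[0],p[1],.175])
```

```text
ring [ 0.54771744 -0.24557469  0.014     ] [ 0.54969393 -0.24451051  0.014     ]
[ 0.51630911 -0.2508      0.02750403]
[ 0.51698797 -0.262       0.03769073]
[ 0.58934817 -0.2508      0.03195245]
[ 0.58889448 -0.262       0.04207017]
tcp [ 0.5498 -0.2507  0.2029] jaw [0.997 0.071 0.003] z [ 0.003 -0.002 -1.   ] move mm [-1.8 -5.3 27.9] F [ 0.4 -0.5  1.2] open 0.753 t 3.35
```

```bash
python3 -m jog '[{"grip":0.25,"x":-1,"y":-4,"z":0,"rx":0,"ry":0,"rz":0},{"grip":0.25,"x":0,"y":0,"z":10,"rx":0,"ry":0,"rz":0},{"grip":0.25,"x":0,"y":0,"z":10,"rx":0,"ry":0,"rz":0},{"grip":0.25,"x":0,"y":0,"z":5,"rx":0,"ry":0,"rz":0},{"grip":0.25,"x":0,"y":0,"z":2,"rx":0,"ry":0,"rz":0},{"grip":0.25,"x":0,"y":0,"z":0,"rx":0,"ry":0,"rz":0},{"grip":0.25,"x":0,"y":0,"z":0,"rx":0,"ry":0,"rz":0}]'
python3 - <<'E'
from h import *
delta([.549,-.2465,.173])
w=snap('wrist','pics/w3.png');s=snap('side','pics/s3.png')
delta([.549,-.2465,.173])
cv2.imwrite('pics/s3c.png',cv2.resize(cv2.cvtColor(s["frame"],4)[220:320,220:350],None,fx=6,fy=6,interpolation=2))
E
```

```text
time: 3.93
eef_pos: [0.5478, -0.2457, 0.1733]
tcp_rot: [0.999, 0.036, -0.0, -0.0]
contact_force: [0.6, -1.3, -0.2]
opening: 0.745
tcp [ 0.5478 -0.2457  0.1733] jaw [ 0.997  0.072 -0.001] z [-0.001  0.    -1.   ] move mm [1.1 0.9 0.3] F [ 0.6 -1.3 -0.2] open 0.745 t 3.9333
tcp [ 0.548  -0.2459  0.1739] jaw [0.997 0.072 0.   ] z [ 0. -0. -1.] move mm [1.  0.7 0.9] F [-0.2  0.1 -0.4] open 0.747 t 4.0333
```

View pics/s3c.png

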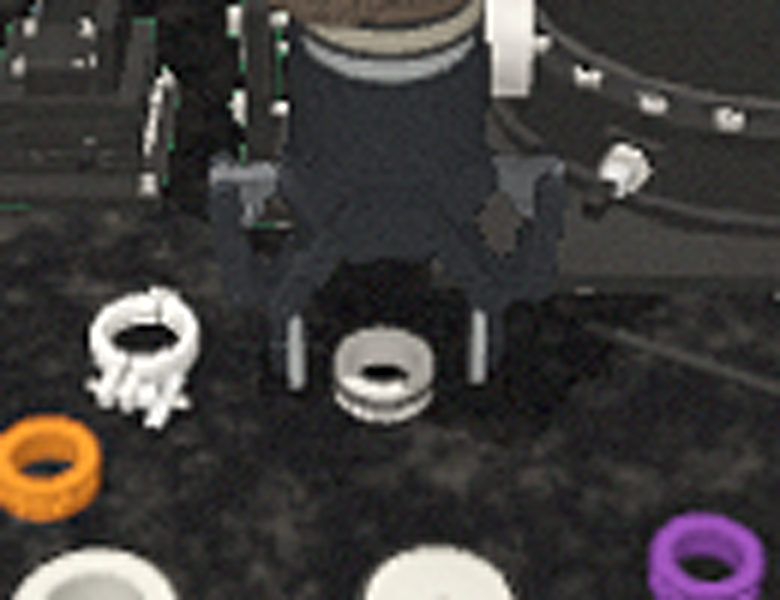

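View pics/w3.png

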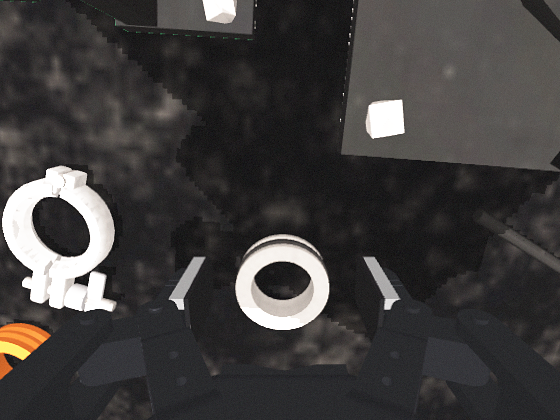

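```bash
python3 -m jog '[{"grip":0.4,"x":0,"y":0,"z":0,"rx":0,"ry":0,"rz":0},{"grip":0.45,"x":0,"y":0,"z":0,"rx":0,"ry":0,"rz":0},{"grip":0.5,"x":0,"y":0,"z":0,"rx":0,"ry":0,"rz":0},{"grip":0.55,"x":0,"y":0,"z":0,"rx":0,"ry":0,"rz":0},{"grip":0.65,"x":0,"y":0,"z":0,"rx":0,"ry":0,"rz":0},{"grip":0.65,"x":0,"y":0,"z":0,"rx":0,"ry":0,"rz":0},{"grip":0.65,"x":0,"y":0,"z":0,"rx":0,"ry":0,"rz":0}]' 30
python3 - <<'E'
from h import *
w=snap('wrist','pics/w4.png');s=snap('side','pics/s4.png')
delta([.549,-.2465,.173])
a=cv2.resize(cv2.cvtColor(s["frame"],4)[230:310,240:330],None,fx=6,fy=6,interpolation=2);cv2.imwrite('pics/s4c.png',a)
E
```

```text
time: 4.62
eef_pos: [0.548, -0.2459, 0.1743]
tcp_rot: [0.999, 0.036, 0.0, 0.0]
contact_force: [-1.0, 0.0, 3.6]
opening: 0.449
tcp [ 0.548  -0.2458  0.1742] jaw [0.997 0.072 0.   ] z [ 0. -0. -1.] move mm [1.  0.7 1.2] F [-1.4  1.2  5.2] open 0.447 t 4.7167
```

View pics/s4c.png

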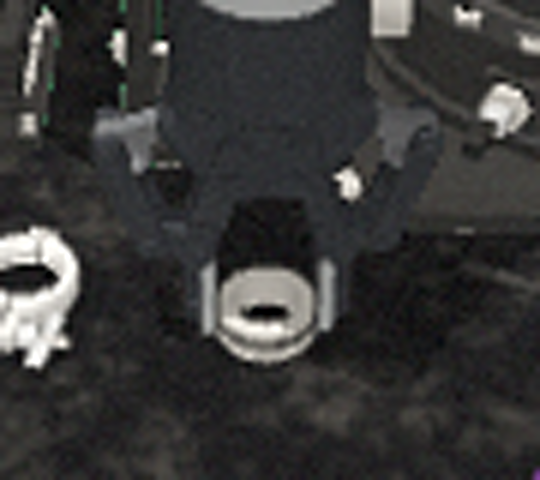

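View pics/w4.png

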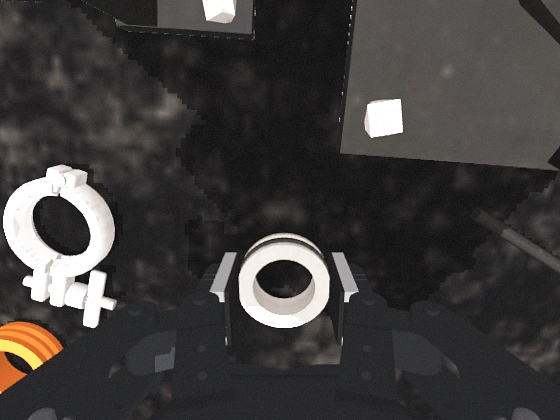

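```bash
python3 -m jog '[{"grip":0.7,"x":0,"y":0,"z":0,"rx":0,"ry":0,"rz":0},{"grip":0.7,"x":0,"y":0,"z":0,"rx":0,"ry":0,"rz":0},{"grip":0.7,"x":0,"y":0,"z":-5,"rx":0,"ry":0,"rz":0},{"grip":0.7,"x":0,"y":0,"z":-10,"rx":0,"ry":0,"rz":0},{"grip":0.7,"x":0,"y":0,"z":-15,"rx":0,"ry":0,"rz":0},{"grip":0.7,"x":0,"y":0,"z":-15,"rx":0,"ry":0,"rz":0},{"grip":0.7,"x":0,"y":0,"z":-15,"rx":0,"ry":0,"rz":0},{"grip":0.7,"x":0,"y":0,"z":0,"rx":0,"ry":0,"rz":0}]'
python3 - <<'E'
from h import *
w=snap('wrist','pics/w5.png');s=snap('side','pics/s5.png')
delta([.549,-.2465,.173])
a=cv2.resize(cv2.cvtColor(s["frame"],4)[200:300,240:330],None,fx=6,fy=6,interpolation=2);cv2.imwrite('pics/s5c.png',a)
E
```

```text
time: 5.38
eef_pos: [0.549, -0.2464, 0.2376]
tcp_rot: [0.999, 0.036, 0.003, 0.002]
contact_force: [0.9, -0.8, 1.4]
opening: 0.453
tcp [ 0.548  -0.2458  0.2344] jaw [0.997 0.072 0.001] z [ 0.002 -0.001 -1.   ] move mm [ 0.9  0.7 61.4] F [ 0.3 -0.6 -1.6] open 0.458 t 5.4833
```

View pics/s5c.png

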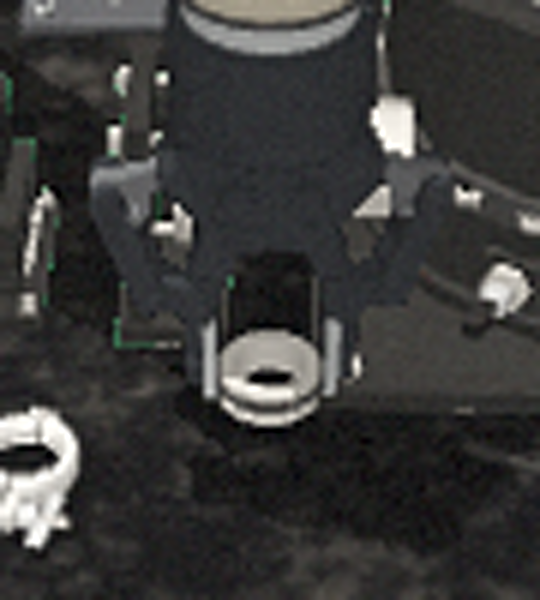

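View pics/w5.png

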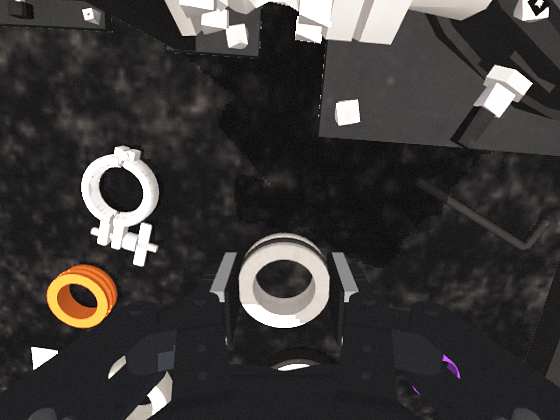

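```bash
python3 -m jog '[{"grip":0.7,"x":0,"y":0,"z":-30,"rx":0,"ry":0,"rz":0},{"grip":0.7,"x":-11,"y":0,"z":-30,"rx":0,"ry":0,"rz":0},{"grip":0.7,"x":-11,"y":0,"z":-30,"rx":0,"ry":0,"rz":0},{"grip":0.7,"x":-11,"y":0,"z":-30,"rx":0,"ry":0,"rz":0},{"grip":0.7,"x":-11,"y":0,"z":-30,"rx":0,"ry":0,"rz":0},{"grip":0.7,"x":-11,"y":0,"z":-30,"rx":0,"ry":0,"rz":0},{"grip":0.7,"x":-11,"y":0,"z":-30,"rx":0,"ry":0,"rz":0},{"grip":0.7,"x":-11,"y":0,"z":-30,"rx":0,"ry":0,"rz":0}]'
python3 - <<'E'
from h import *
w=load('pics/w4.png'); print('ring at grasp',at(w,284,281,.014),'tcp .548 -.2458')
delta([.49,.244,.475])
E
```

```text
time: 6.15
eef_pos: [0.4703, -0.2511, 0.4733]
tcp_rot: [0.999, 0.036, -0.001, -0.001]
contact_force: [0.4, -0.3, 0.8]
opening: 0.45
ring at grasp [ 0.54824956 -0.24452667  0.014     ] tcp .548 -.2458
tcp [ 0.4703 -0.2511  0.4733] jaw [ 0.997  0.072 -0.002] z [-0.002  0.002 -1.   ] move mm [  55.2 -492.4   -0.8] F [ 0.4 -0.3  0.8] open 0.45 t 6.15
```

```bash
python3 -m jog '[{"grip":0.7,"x":2.5,"y":-30,"z":0,"rx":0,"ry":0,"rz":0},{"grip":0.7,"x":2.5,"y":-30,"z":0,"rx":0,"ry":0,"rz":0},{"grip":0.7,"x":2.5,"y":-30,"z":0,"rx":0,"ry":0,"rz":0},{"grip":0.7,"x":2.5,"y":-30,"z":0,"rx":0,"ry":0,"rz":0},{"grip":0.7,"x":2.5,"y":-30,"z":0,"rx":0,"ry":0,"rz":0},{"grip":0.7,"x":2.5,"y":-30,"z":0,"rx":0,"ry":0,"rz":0},{"grip":0.7,"x":2.5,"y":-30,"z":0,"rx":0,"ry":0,"rz":0},{"grip":0.7,"x":2.5,"y":-30,"z":0,"rx":0,"ry":0,"rz":0}]'
python3 -m jog '[{"grip":0.7,"x":4,"y":-32,"z":0,"rx":0,"ry":0,"rz":0},{"grip":0.7,"x":4,"y":-32,"z":0,"rx":0,"ry":0,"rz":0},{"grip":0.7,"x":4,"y":-32,"z":0,"rx":0,"ry":0,"rz":0},{"grip":0.7,"x":4,"y":-32,"z":0,"rx":0,"ry":0,"rz":0},{"grip":0.7,"x":4,"y":-32,"z":0,"rx":0,"ry":0,"rz":0},{"grip":0.7,"x":5,"y":-32,"z":0,"rx":0,"ry":0,"rz":0},{"grip":0.7,"x":5,"y":-32,"z":0,"rx":0,"ry":0,"rz":0},{"grip":0.7,"x":5,"y":-28,"z":0,"rx":0,"ry":0,"rz":0}]'
python3 - <<'E'
from h import *
delta([.49,.244,.3])
E
```

```text
time: 6.82
eef_pos: [0.4734, -0.0091, 0.4721]
tcp_rot: [0.999, 0.036, -0.001, -0.0]
contact_force: [0.6, -0.1, -0.4]
opening: 0.451
time: 7.48
eef_pos: [0.4902, 0.2454, 0.4719]
tcp_rot: [0.999, 0.036, -0.001, 0.0]
contact_force: [0.2, 0.3, 0.2]
opening: 0.453
tcp [0.4902 0.2454 0.4719] jaw [ 0.997  0.073 -0.003] z [-0.003 -0.    -1.   ] move mm [1.000e-01 1.300e+00 1.719e+02] F [0.2 0.3 0.2] open 0.453 t 7.4833
```

```bash
python3 -m jog '[{"grip":0.7,"x":0,"y":0,"z":25,"rx":0,"ry":0,"rz":0},{"grip":0.7,"x":0,"y":0,"z":30,"rx":0,"ry":0,"rz":0},{"grip":0.7,"x":0,"y":0,"z":30,"rx":0,"ry":0,"rz":0},{"grip":0.7,"x":0,"y":0,"z":30,"rx":0,"ry":0,"rz":0},{"grip":0.7,"x":0,"y":0,"z":30,"rx":0,"ry":0,"rz":0},{"grip":0.7,"x":0,"y":0,"z":27,"rx":0,"ry":0,"rz":0},{"grip":0.7,"x":0,"y":0,"z":0,"rx":0,"ry":0,"rz":0},{"grip":0.7,"x":0,"y":0,"z":0,"rx":0,"ry":0,"rz":0}]'
python3 - <<'E'
from h import *
w=snap('wrist','pics/w6.png');t=snap('top','pics/t6.png');s=snap('side','pics/s6.png')
delta([.49,.244,.2442])
cv2.imwrite('pics/s6c.png',cv2.resize(cv2.cvtColor(s["frame"],4)[110:230,200:340],None,fx=5,fy=5,interpolation=2))
print(proj(w,[.49,.244,.07]),proj(t,[.49,.244,.07]))
E
```

```text
time: 8.15
eef_pos: [0.4897, 0.2431, 0.299]
tcp_rot: [0.999, 0.036, -0.003, 0.001]
contact_force: [-0.7, -0.5, 0.5]
opening: 0.455
tcp [0.4914 0.2436 0.3039] jaw [0.997 0.072 0.004] z [ 0.004  0.001 -1.   ] move mm [-1.6 -0.4 59.7] F [0.4 0.1 0.2] open 0.448 t 8.3
[286.11385025 227.10397538] [181.25343068 229.22602193]
```

View pics/w6.png

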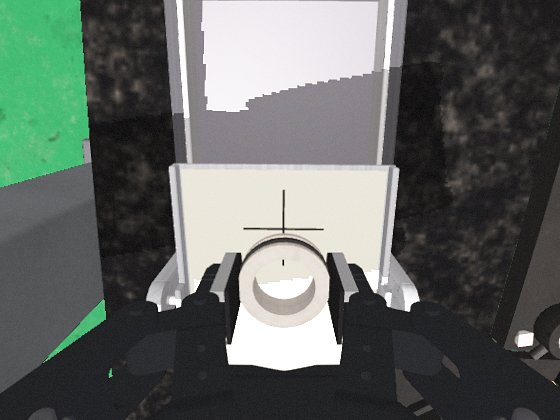

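View pics/s6c.png

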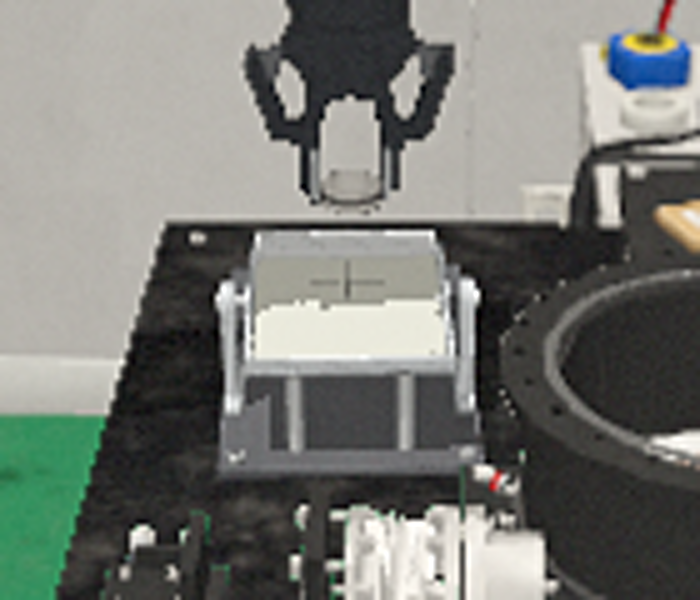

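Run:
```python
from h import *
w=load('pics/w6.png');s=load('pics/s6.png')
print('cross',at(w,283.5,229,.07), 'ring(held) top', [at(w,284,281,z) for z in(.139,.142)])
print(at(s,200+347/5-.4,110+280/5-.4,.07))
delta([.49,.244,.2442])
```

```text
cross [0.48847464 0.24264009 0.07      ] ring(held) top [array([0.48900891, 0.24433994, 0.139     ]), array([0.48890829, 0.24597226, 0.142     ])]
[0.49093724 0.2501022  0.07      ]
tcp [0.4914 0.2436 0.3039] jaw [0.997 0.072 0.004] z [ 0.004  0.001 -1.   ] move mm [-1.6 -0.4 59.7] F [0.4 0.1 0.2] open 0.448 t 8.3
```

```bash
python3 -m jog '[{"grip":0.7,"x":0,"y":0,"z":15,"rx":0,"ry":0,"rz":0},{"grip":0.7,"x":0,"y":0,"z":15,"rx":0,"ry":0,"rz":0},{"grip":0.7,"x":0,"y":0,"z":10,"rx":0,"ry":0,"rz":0},{"grip":0.7,"x":0,"y":0,"z":6,"rx":0,"ry":0,"rz":0},{"grip":0.7,"x":0,"y":0,"z":3,"rx":0,"ry":0,"rz":0},{"grip":0.7,"x":0,"y":0,"z":0,"rx":0,"ry":0,"rz":0},{"grip":0.7,"x":0,"y":0,"z":0,"rx":0,"ry":0,"rz":0},{"grip":0.7,"x":0,"y":0,"z":0,"rx":0,"ry":0,"rz":0}]'
python3 - <<'E'
from h import *
w=snap('wrist','pics/w7.png');delta([.489,.243,.2442])
t=snap('top','pics/t7.png');delta([.489,.243,.2442]);s=snap('side','pics/s7.png')
delta([.489,.243,.2442])
cv2.imwrite('pics/s7c.png',cv2.resize(cv2.cvtColor(s["frame"],4)[130:210,220:320],None,fx=7,fy=7,interpolation=2))
E
```

```text
time: 8.97
eef_pos: [0.491, 0.2435, 0.2537]
tcp_rot: [0.999, 0.036, 0.001, -0.0]
contact_force: [0.6, 0.2, 0.1]
opening: 0.455
tcp [0.4909 0.2435 0.2536] jaw [0.997 0.072 0.002] z [ 0.002  0.    -1.   ] move mm [-2.   0.4  9.4] F [ 0.3 -0.1 -0.8] open 0.451 t 9.0167
tcp [0.4908 0.2435 0.2535] jaw [0.997 0.072 0.001] z [ 0.001  0.    -1.   ] move mm [-1.9  0.4  9.3] F [ 1.6 -0.1 -0.5] open 0.453 t 9.0667
tcp [0.4908 0.2435 0.2534] jaw [0.997 0.072 0.001] z [ 0.001  0.    -1.   ] move mm [-1.8  0.4  9.2] F [-0.4 -0.2 -0.1] open 0.451 t 9.1167
```

View pics/w7.png

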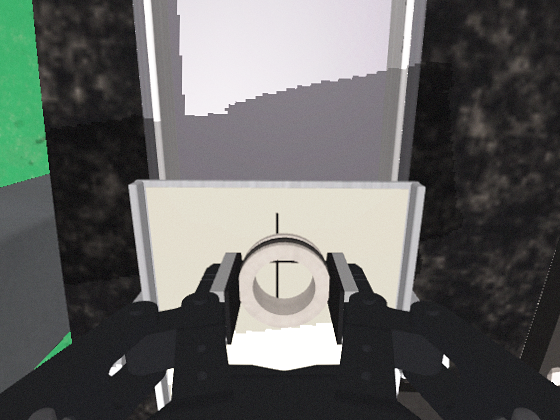

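View pics/s7c.png

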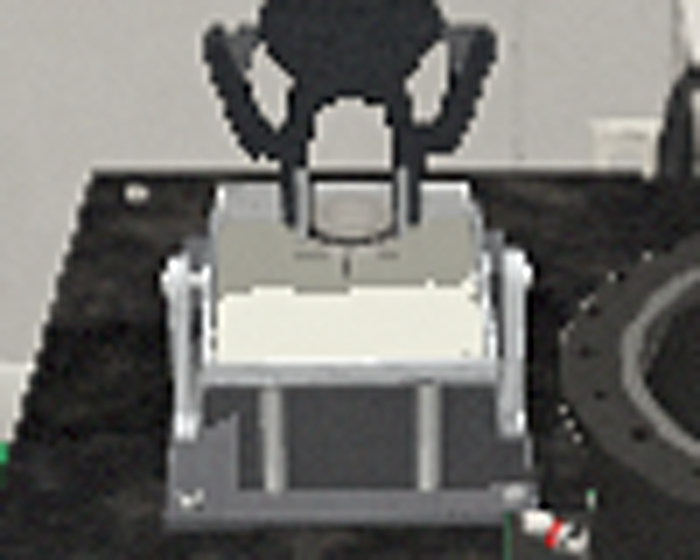

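```bash
python3 -m jog '[{"grip":0.7,"x":-2,"y":0,"z":2,"rx":0,"ry":0,"rz":0},{"grip":0.7,"x":0,"y":0,"z":2,"rx":0,"ry":0,"rz":0},{"grip":0.7,"x":0,"y":0,"z":2,"rx":0,"ry":0,"rz":0},{"grip":0.7,"x":0,"y":0,"z":1,"rx":0,"ry":0,"rz":0},{"grip":0.7,"x":0,"y":0,"z":0,"rx":0,"ry":0,"rz":0},{"grip":0.7,"x":0,"y":0,"z":0,"rx":0,"ry":0,"rz":0},{"grip":0.7,"x":0,"y":0,"z":0,"rx":0,"ry":0,"rz":0},{"grip":0.7,"x":0,"y":0,"z":0,"rx":0,"ry":0,"rz":0}]'
python3 - <<'E'
from h import *
w=snap('wrist','pics/w8.png');delta([.489,.243,.2442])
s=snap('side','pics/s8.png')
delta([.489,.243,.2442])
cv2.imwrite('pics/s8c.png',cv2.resize(cv2.cvtColor(s["frame"],4)[130:210,220:320],None,fx=7,fy=7,interpolation=2))
E
```

```text
time: 9.78
eef_pos: [0.4886, 0.2433, 0.2458]
tcp_rot: [0.999, 0.036, 0.0, -0.0]
contact_force: [-1.0, -0.3, -1.1]
opening: 0.445
tcp [0.4886 0.2433 0.2458] jaw [0.997 0.072 0.   ] z [ 0.  0. -1.] move mm [0.4 0.3 1.6] F [ 0.2  0.4 -0.9] open 0.45 t 9.8333
tcp [0.4886 0.2433 0.2458] jaw [0.997 0.072 0.   ] z [ 0.  0. -1.] move mm [0.4 0.3 1.6] F [-0.1  0.  -0.5] open 0.448 t 9.8833
```

View pics/w8.png

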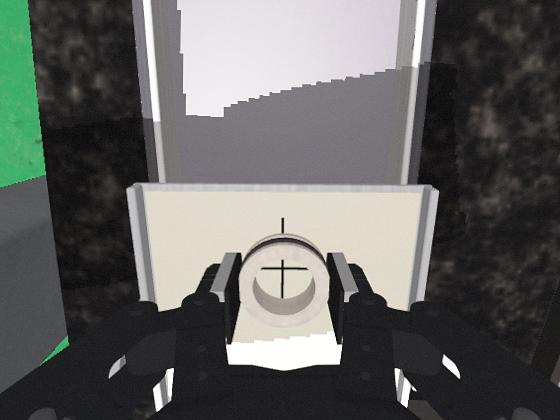

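View pics/s8c.png

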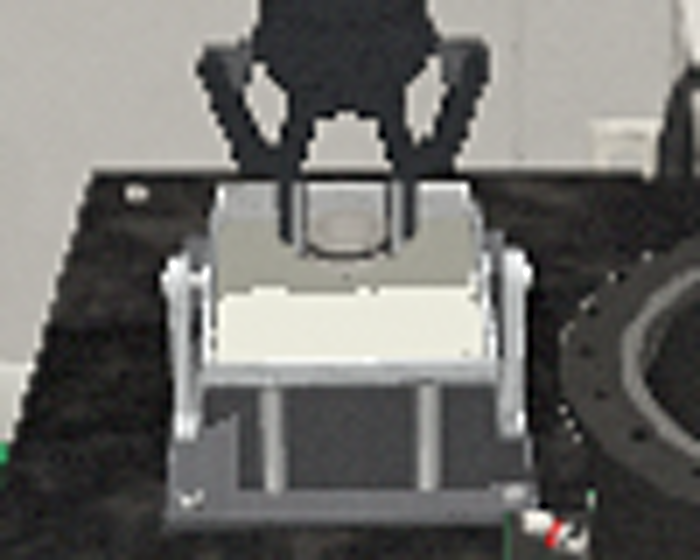

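```bash
python3 -m jog '[{"grip":0.7,"x":0,"y":0,"z":1,"rx":0,"ry":0,"rz":0},{"grip":0.7,"x":0,"y":0,"z":0,"rx":0,"ry":0,"rz":0},{"grip":0.7,"x":0,"y":0,"z":0,"rx":0,"ry":0,"rz":0},{"grip":0.7,"x":0,"y":0,"z":0,"rx":0,"ry":0,"rz":0}]'
python3 - <<'E'
from h import *
w=snap('wrist','pics/w9.png');s=snap('side','pics/s9.png')
delta([.489,.243,.2442])
a=cv2.cvtColor(s["frame"],4)[130:210,220:320];cv2.imwrite('pics/s9c.png',np.hstack([cv2.resize(a,None,fx=4,fy=4,interpolation=2)[:300],cv2.resize(cv2.cvtColor(w["frame"],4)[150:350,140:440],None,fx=1.3,fy=1.5)]))
E
```

```text
time: 10.22
eef_pos: [0.4885, 0.2433, 0.2447]
tcp_rot: [0.999, 0.036, -0.0, -0.0]
contact_force: [0.4, 0.5, -1.1]
opening: 0.454
tcp [0.4886 0.2433 0.2447] jaw [0.997 0.072 0.   ] z [ 0.  0. -1.] move mm [0.4 0.3 0.5] F [ 0.  -0.4 -1.1] open 0.45 t 10.3167
```

View pics/s9c.png

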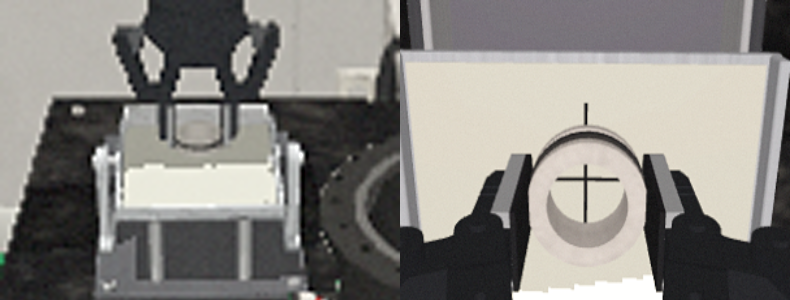

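The ring hangs about 0.5 mm above the floor, centred over the cross, and the tray is level. Releasing now.

```bash
python3 -m jog '[{"grip":0.4,"x":0,"y":0,"z":0,"rx":0,"ry":0,"rz":0},{"grip":0.2,"x":0,"y":0,"z":0,"rx":0,"ry":0,"rz":0},{"grip":0.2,"x":0,"y":0,"z":0,"rx":0,"ry":0,"rz":0}]'
python3 - <<'E'
from h import *
w=snap('wrist','pics/w10.png');s=snap('side','pics/s10.png')
delta([.489,.243,.2442])
a=cv2.cvtColor(s["frame"],4)[130:210,220:320];cv2.imwrite('pics/s10c.png',np.hstack([cv2.resize(a,None,fx=4,fy=4,interpolation=2)[:300],cv2.resize(cv2.cvtColor(w["frame"],4)[50:350,140:440],None,fx=1.3,fy=1)]))
E
```

```text
time: 10.57
eef_pos: [0.4886, 0.2433, 0.2449]
tcp_rot: [0.999, 0.036, 0.0, -0.0]
contact_force: [0.3, -0.3, -0.4]
opening: 0.796
tcp [0.4886 0.2433 0.2448] jaw [0.997 0.072 0.   ] z [ 0.  0. -1.] move mm [0.4 0.3 0.6] F [ 0.4 -0.1  0.5] open 0.804 t 10.6667
```

View pics/s10c.png

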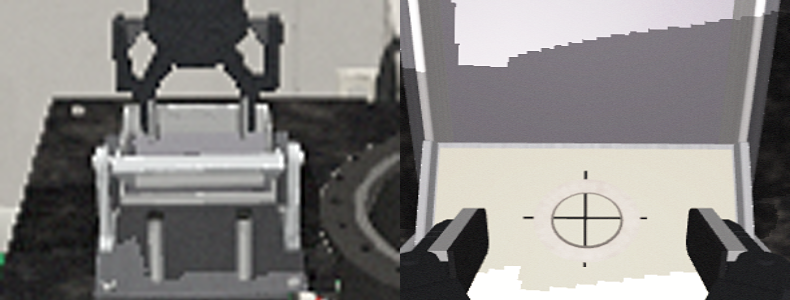

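```bash
python3 -m jog '[{"grip":0.2,"x":0,"y":0,"z":-10,"rx":0,"ry":0,"rz":0},{"grip":0.2,"x":0,"y":0,"z":-20,"rx":0,"ry":0,"rz":0},{"grip":0.2,"x":0,"y":0,"z":-20,"rx":0,"ry":0,"rz":0},{"grip":0.2,"x":0,"y":0,"z":-20,"rx":0,"ry":0,"rz":0},{"grip":0.2,"x":0,"y":0,"z":-20,"rx":0,"ry":0,"rz":0},{"grip":0.2,"x":0,"y":0,"z":-20,"rx":0,"ry":0,"rz":0},{"grip":0.2,"x":0,"y":0,"z":0,"rx":0,"ry":0,"rz":0},{"grip":0.2,"x":0,"y":0,"z":0,"rx":0,"ry":0,"rz":0}]'
python3 - <<'E'
from h import *
w=snap('wrist','pics/w11.png')
delta([.489,.243,.2442])
E
```

```text
time: 11.33
eef_pos: [0.4888, 0.2434, 0.3567]
tcp_rot: [0.999, 0.036, 0.002, -0.0]
contact_force: [0.0, 0.1, 0.1]
opening: 0.802
tcp [0.4884 0.2432 0.355 ] jaw [0.997 0.072 0.001] z [ 0.001  0.    -1.   ] move mm [  0.5   0.3 110.8] F [-0.5  0.3 -0.2] open 0.801 t 11.3833
```

View pics/w11.png

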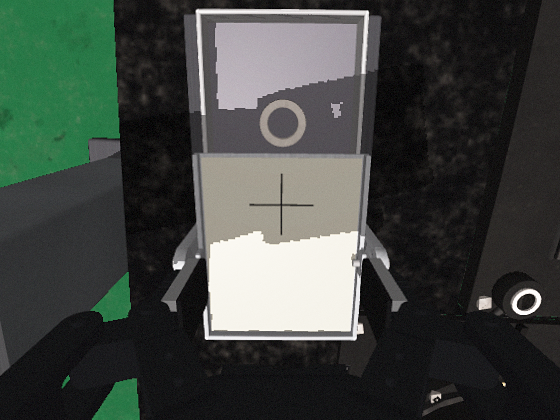

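```bash
python3 -m jog '[{"grip":0.2,"x":0,"y":0,"z":-25,"rx":0,"ry":0,"rz":0},{"grip":0.2,"x":0,"y":0,"z":-25,"rx":0,"ry":0,"rz":0},{"grip":0.2,"x":0,"y":0,"z":-25,"rx":0,"ry":0,"rz":0},{"grip":0.2,"x":0,"y":0,"z":-25,"rx":0,"ry":0,"rz":0},{"grip":0.2,"x":0,"y":0,"z":0,"rx":0,"ry":0,"rz":0},{"grip":0.2,"x":0,"y":0,"z":0,"rx":0,"ry":0,"rz":0},{"grip":0.2,"x":0,"y":0,"z":0,"rx":0,"ry":0,"rz":0},{"grip":0.2,"x":0,"y":0,"z":0,"rx":0,"ry":0,"rz":0}]'
python3 -m jog '[{"grip":0.2,"x":0,"y":0,"z":0,"rx":0,"ry":0,"rz":0},{"grip":0.2,"x":0,"y":0,"z":0,"rx":0,"ry":0,"rz":0},{"grip":0.2,"x":0,"y":0,"z":0,"rx":0,"ry":0,"rz":0},{"grip":0.2,"x":0,"y":0,"z":0,"rx":0,"ry":0,"rz":0},{"grip":0.2,"x":0,"y":0,"z":0,"rx":0,"ry":0,"rz":0},{"grip":0.2,"x":0,"y":0,"z":0,"rx":0,"ry":0,"rz":0},{"grip":0.2,"x":0,"y":0,"z":0,"rx":0,"ry":0,"rz":0},{"grip":0.2,"x":0,"y":0,"z":0,"rx":0,"ry":0,"rz":0}]'
python3 - <<'E'
from h import *
w=snap('wrist','pics/w12.png');s=snap('side','pics/s12.png');s0=load('pics/side0.png')
f=lambda s:cv2.resize(cv2.cvtColor(s["frame"],4)[140:215,220:320],None,fx=4,fy=4,interpolation=2)
cv2.imwrite('pics/s12c.png',np.vstack([np.hstack([f(s0),f(s)]),cv2.resize(cv2.cvtColor(w["frame"],4)[20:340,100:500],(800,300))]))
delta([.489,.243,.2442])
E
```

```text
time: 12.05
eef_pos: [0.4883, 0.2432, 0.4519]
tcp_rot: [0.999, 0.036, -0.002, 0.001]
contact_force: [0.0, -0.7, -0.7]
opening: 0.801
time: 12.72
eef_pos: [0.4886, 0.2433, 0.4548]
tcp_rot: [0.999, 0.036, 0.0, -0.0]
contact_force: [-0.0, -0.3, 0.2]
opening: 0.8
tcp [0.4885 0.2433 0.4548] jaw [0.997 0.072 0.   ] z [ 0.  0. -1.] move mm [  0.4   0.3 210.6] F [0.4 0.1 0.7] open 0.802 t 12.8167
```

View pics/s12c.png

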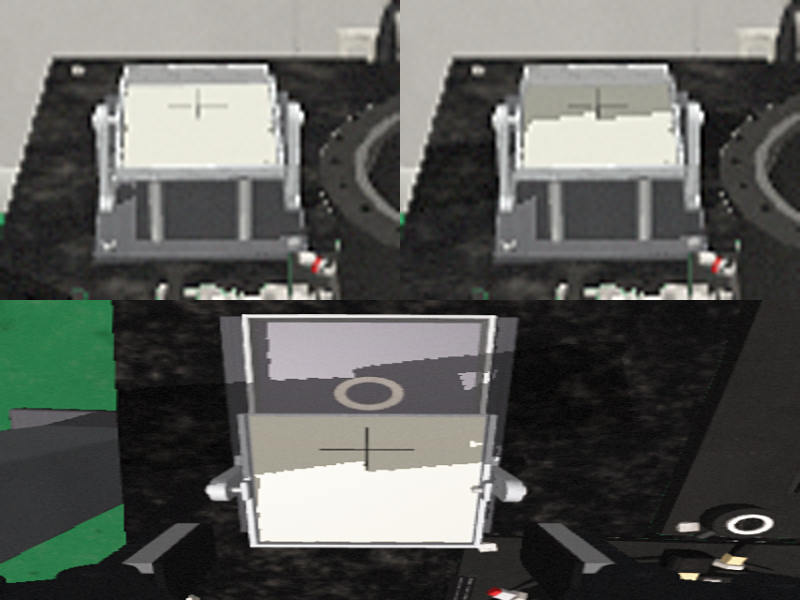

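Run:
```python
from h import *
for f,u,v in(('w11',282.5,123),('w12',284.5,119)):
    print(at(load(f'pics/{f}.png'),u,v,.025))
w=load('pics/w12.png');cv2.imwrite('pics/z.png',cv2.resize(cv2.cvtColor(w["frame"],4)[20:170,210:360],None,fx=4,fy=4,interpolation=2))
for P in ([0.47,.244+.132,.0]  ,): pass
print('outlet', at(w,284,20+ (414-300)*320/300,.07),'far wall',at(w,284,20+17*320/300,.038))
```

```text
[0.48513651 0.30329969 0.025     ]
[0.48558309 0.30368627 0.025     ]
outlet [0.48646782 0.28229254 0.07      ] far wall [0.47916112 0.38602383 0.038     ]
```

View pics/z.png

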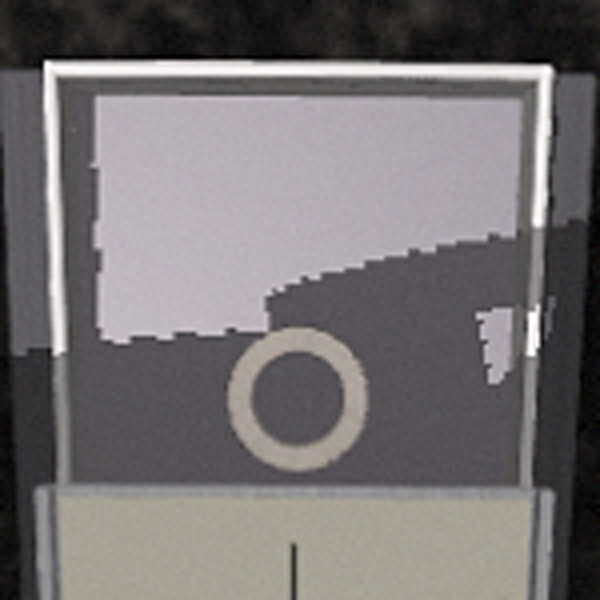

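```bash
python3 -c "
from h import *
print(sign_off())"
```

```text
the job is handed in; nothing more can be done
None
```

I picked the steel ring with the black band from among the look-alikes. I held it about 0.5 mm above the cross, with the tray still level, and let go. The gripper opened clear of it, and the ring's weight alone tipped the tray and slid it into the catch tray. I then raised the arm and handed the job in at about 12.8 s.

**Last checks:**
- **Ring:** it lies flat in the catch tray, centred at about (0.485, 0.304) m. It had moved less than 1 mm between pictures about 1.4 s apart.
- **Rocker tray:** its outline in the side view matches the starting picture, so it is back level.
- **Gripper:** it is empty and about 0.2 m above the tray, with wrist force under 1 N.

**Measurement disagreements:** while I was placing the ring, the side camera put the cross up to about 7 mm from the wrist camera's position. I went with the wrist and top cameras, which agreed within 2 mm. At the grasp I also saw a brief upward force of about 5 N, probably the fingertips touching the worktop.

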